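# Step two gears under the pointer of a cross-slide stage

## Task

The tray of loose parts runs on cross slides under a fixed red pointer, as for checking parts one after another. Push the tray by its orange cup until the pointer stands over the centre of the blue gear and let it rest there for a full second, then step on until the pointer stands over the centre of the white gear, and leave it there. Do not touch the parts in the tray or the pointer and its stand.

Things in the scene. Friction and masses are not known exactly. Their poses are not given: they have to be found in the camera images.
- stage: the fixed bed of the cross-slide stage, a grey plate 150 mm (x) by 270 mm (y). Origin: on the work surface, under the middle of both slides. Its x axis is the direction of the tray's long slide (away from the robot, up to 15 degrees skewed), its y axis that of the side slide (to the left). The bed never moves during the task.
- pointer_tip (a point): tip of the fixed red pointer, 60 mm above the work surface, near the middle of the stage (up to 12 mm off along the stage's x, 18 mm along its y, different every time). The pointer hangs from a steel bar of 8 mm (its axis 84 mm above the work surface) that runs back away from the robot to a post 155 mm behind the tip; the highest point of the stand is at 93 mm.
- pointer: the pointer with its bar, post and blue 44 by 60 mm magnet base, fixed to the table behind the stage; it never moves. Origin: on the work surface, exactly below the pointer tip; the bar runs along its +x (within 5 degrees of the stage's x). Not to be touched.
- cup (a point): centre of the mouth (rim level, 57.5 mm above the work surface) of the orange square cup at the front of the tray, made to be pushed from within by fingertips. 60 by 60 mm inside with sides parallel to the stage's axes, walls 6 mm thick, open at the top, its floor 24 mm below the rim. It moves rigidly with the tray; its centre lies 126 mm from the tray's centre towards the stage's -x.
- long_slide (a joint): position of the tray along the stage's x axis, m, from -0.06 to 0.06; 0 at the start, with the tray's centre over the stage's origin. Growing = away from the robot. Slides freely with about 2 N friction and some damping (8 N per m/s), has no spring, stays where it is left.
- side_slide (a joint): position of the tray along the stage's y axis, m, from -0.06 to 0.06; 0 at the start, with the tray's centre over the stage's origin. Growing = to the left. About 2 N friction and the same damping, no spring, stays where it is left.
- blue_gear: blue printed gear, 60 mm across, 16 mm high, lying loose and flat in one of the tray's four nests. Origin: centre of its underside, 33.5 mm above the work surface. The tray is grey, 143 mm square, its rim 42.5 mm above the work surface; its nests are 64 mm square, two by two, centres 69 mm apart (34.5 mm from the tray's centre along both stage axes). Which part lies in which nest differs every time; the parts have a few mm of play in the nests and may slip a little.
- white_gear: white printed gear, 56 mm across, 15 mm high, lying in another nest. Origin: centre of its underside.
- steel_collar: steel ring 56 mm across, 14 mm high, with a 28 mm hole, lying in another nest; not needed. Origin: centre of its underside.
- brass_washer: brass washer 58 mm across, 8 mm high, with a 16 mm hole, lying in another nest; not needed. Origin: centre of its underside.
Not all that is in view belongs to the job. Leave any turquoise look-alike of the white_gear alone.

How it is judged (in metres and radians):
On the way:
1. the tray rests with the pointer over the centre of the blue gear (within 6 mm sideways) for half a second (horizontal distance between blue_gear and pointer_tip below 0.006 m and velocity of joint long_slide between -0.005 and 0.005 m/s and velocity of joint side_slide between -0.005 and 0.005 m/s), for 0.5 s.
At the end, for the whole second after the job is handed in: After the stop at the blue gear, the pointer stands over the centre of the white gear (within 6 mm sideways) and the tray is at rest (horizontal distance between white_gear and pointer_tip below 0.006 m and velocity of joint long_slide between -0.005 and 0.005 m/s and velocity of joint side_slide between -0.005 and 0.005 m/s); the robot touches nothing.
It fails at once if the robot touches a part in the tray (contact force between any of the arm, the fingers and blue_gear above 0.5 N or contact force between any of the arm, the fingers and white_gear above 0.5 N or contact force between any of the arm, the fingers and steel_collar above 0.5 N or contact force between any of the arm, the fingers and brass_washer above 0.5 N).
It fails at once if the robot touches the pointer or its stand (contact force between any of the arm, the fingers and pointer above 0.5 N).
It also fails if it takes over 54 s, if anything falls off the work surface, if the arm or the gripper's body presses on something with over 40 N, if the wrist force passes 120 N, or if a joint passes its speed limit or range.

## Robot

A 6-joint arm with a two-finger parallel gripper is mounted at the origin on a cart in front of the work surface, level with it; the furniture and walls round the work are solid. World frame = base frame: x ahead of the robot, y to its left, z up, the work surface at z = 0. Lengths are in mm, angles in rad, forces in N, time in s.
With the tool pointing down it reaches from about 275 to 1000 mm from the base axis. Payload 8.4 kg.
Tool frame: the origin (TCP) lies at the very end of the fingers, on their centre line; the grasp point (between the pads) lies 19 mm behind it; z points along the fingers, y is the line along which they close (so a half turn about z gives the same grasp; the last joint's range is limited). The gripper opens to 85 mm and grips with 20 to 120 N. Pads are 22 mm wide; open, the fingers measure 114 mm over their backs; the gripper's body (76 mm by 85 mm) begins 54 mm behind the grasp point. The pads swing forward as they close: fully open they stand 13 mm farther back than shut.
Start: joints at [1.156, 0.353, 1.633, -0, 1.155, -0.002], TCP at [250.734, 572.504, 231.281] pointing down, gripper open.
Joint ranges: [-2.63, 2.63], [-0.92, 2.1], [0.06, 2.66], [-1.3, 4.44], [0, 2.69], [-3.02, 3.02]. Speed limits (rad/s): [2.22, 2.22, 2.79, 3.14, 3.14, 3.14].

## Interface

Orientations are given as [roll, pitch, yaw] about the fixed x, y, z axes, in that order (R = Rz(yaw) Ry(pitch) Rx(roll)).
In Python, from rig import r, vision gives the robot as it stands. The module is installed in compiled form; this text tells all that it offers.
- The arm moves only by the tool play_rows, never from a script. Its argument "steps" is a list of rows, each an object with "delta_pos": the shift along the tool's x, y, z in cm, a list of three; "yaw": the turn about the tool's z in rad; "jaw": the opening in per cent of the stroke, from 0 (shut) to 100 (fully open). A call has exactly 8 rows; each row is the pose to reach, as a shift and turn from the pose commanded when the call began, along the tool's axes at that moment; what a row does not reach only later rows make up. A row lasts 1/10 s, in which the tool goes at most 50 mm and 8.59 degrees, less where a joint would pass 70% of its speed; a pose out of reach is approached as far as the arm can. A call with a gripper value outside its range is refused whole. The fingers move at their own pace and stop on an object; "grip_force" is the grip in N (left out, the last holds). Time passes only in rows, so rows that repeat a pose let the fingers close, or fill a call up. It gives the time, the measured TCP pose, the force, the opening and the grip force at its end, in the units of the state.
- r.sense(): the state, without advancing time (a new reading comes with each control period).
- vision.grab_frame(name): name is "scene" or "top" or "wrist"; returns (picture, depth): 420x560x3 uint8, red, green, blue; 420x560 float32, mm along the optical axis (not along the pixel's ray), 0 where there is no reading.
- vision.calibration(name): a dict with "mtx" (3x3 intrinsics, pixels), "extrinsics" (4x4, takes a point from camera to world coordinates). Camera axes: x right, y down, z forward; pixel columns grow to the right and rows downward; lengths in mm; the calibration is good to about 2 mm. A picture is of the moment at which its call begins: read the wrist's pose just before it. calibration takes no time and is no camera call; for the wrist camera it gives the pose at the moment of the call.
- r.sign_off(): hands the job in; it is judged then, once.
Trained networks look in the newest picture that a camera, given by its name, has taken for a name from the list of things; names that differ only in an ending like _2 or _b are one class to them, and where a whole thing is asked for, a point or a joint stands for the part that bears it (a point fixed in the world has none). Each returns a list of dicts, best first, with "conf" (0 to 1); they miss things now and then, are a little off and sometimes report something else, mostly with a low value. They report only what shows in the picture. A call takes as long as a camera call. They do not tell look-alikes from the thing itself.
- vision.cut_out(camera, thing): "region" (420x560 bool, what is visible of it) and "uv" ([column, row] in pixels, amid what is visible of it).
- vision.landmark_of(camera, thing): "uv" ([column, row] in pixels: a listed point, or the origin of a listed thing).
The state is a dict: "clock": time; "qpos": joint angles; "qvel": joint speeds; "joint_efforts": joint torques, N m; "eef_pos": TCP position; "tcp_rot": TCP orientation; "contact_force": force on the tool from outside, world axes, zero at the start; "wrist_torque": the same for the moment, N m; "opening": opening from 0.0 (shut) to 1.0 (fully open); "grasp_force": force on a finger pad.
Only numpy, scipy, OpenCV 4.12 (cv2) and the standard library are available. Lean on these libraries where they do the work, as an engineer would, in place of code of your own. Each camera call takes 0.05 s, during which the arm holds its last target. There are 200 camera calls.

## Working session

There is one attempt and no reset: what is moved stays moved. The work goes in short steps, Python scripts to look and compute and a tool call to move; the robot and the scene stay as the last step left them, time stands still between calls to the robot, and variables do not carry over. Pictures are saved under pics/ and viewed, at most 10 in all, crops included, and the job is handed in when it is done.

Besides the shell and the picture viewer there is one more tool, called after ">>>" as name([rows], argument=value, ...), one row to a line, values as JSON. play_rows: Moves the arm, as the interface text tells. Its arguments: {"type":"object","properties":{"steps":{"type":"array"},"grip_force":{"type":"number"}},"required":["steps"]}

```bash
mkdir -p pics; cat > h.py <<'E'
import numpy as np, cv2
from rig import r, vision
def ray_z(cam,uv,z):
    c=vision.calibration(cam);K=np.array(c["mtx"]);T=np.array(c["extrinsics"])
    d=T[:3,:3]@np.linalg.inv(K)@np.array([uv[0],uv[1],1.]);o=T[:3,3]
    return (o+d*(z-o[2])/d[2])
def proj(cam,p):
    c=vision.calibration(cam);K=np.array(c["mtx"]);T=np.linalg.inv(np.array(c["extrinsics"]))
    q=K@(T[:3,:3]@np.array(p)+T[:3,3]);return q[:2]/q[2]
Z=dict(stage=0,pointer_tip=60,pointer=0,cup=57.5,blue_gear=33.5,white_gear=33.5,steel_collar=33.5,brass_washer=33.5)
def look(cam,things,save=None):
    im,d=vision.grab_frame(cam)
    if save: cv2.imwrite("pics/"+save,im[:,:,::-1])
    for t in things:
        for l in vision.landmark_of(cam,t)[:2]:
            print(cam,t,round(l["conf"],2),np.round(l["uv"],1),np.round(ray_z(cam,l["uv"],Z[t])[:2],1))
    return im,d
E
python3 - <<'E'
from h import *
s=r.sense();print(s["clock"],s["eef_pos"],s["tcp_rot"],s["opening"])
im,d=look("top",list(Z),"top0.png")
im2,d=look("scene",["pointer_tip","cup","blue_gear","white_gear"],"scene0.png")
c=vision.calibration("top");print(np.round(c["extrinsics"],3))
E
```

```text
0.0 [250.52647277 572.04780808 230.54843326] [-3.14016823e+00 -2.94581834e-06  2.72879628e+00] 1.0044148059236766
top stage 0.58 [259.  209.6] [591.9  22.9]
top stage 0.55 [242.6 188. ] [636.1  58. ]
top pointer_tip 0.89 [246.8 200.9] [598.2  44.3]
top pointer_tip 0.49 [260.7 208.9] [583.3  17.3]
top pointer 0.55 [249.8 205.1] [600.8  42. ]
top cup 0.72 [250.8 270.2] [466.8  32.5]
top blue_gear 0.94 [244.  187.2] [630.6  52.6]
top white_gear 0.96 [315.6 287.7] [437.4 -91.4]
top white_gear 0.9 [363.9 177.7] [ 655.7 -184.9]
top steel_collar 0.78 [234.3 222. ] [560.5  69.1]
top brass_washer 0.93 [272.6 189.4] [627.5  -4.1]
top brass_washer 0.28 [251.3 271. ] [466.1  32.8]
scene pointer_tip 0.62 [272.6 203.8] [596.1  33. ]
scene cup 0.96 [229.9 231.8] [467.2  25.7]
scene blue_gear 0.5 [276.4 203.3] [628.3  55.8]
scene white_gear 0.81 [270.5 229. ] [552.5  -6. ]
scene white_gear 0.65 [365.2 258.8] [ 622.6 -211.3]
[[ 2.4000e-02 -9.8800e-01  1.5200e-01  4.3880e+02]
 [-1.0000e+00 -2.4000e-02  3.0000e-03 -1.4070e+01]
 [ 1.0000e-03 -1.5200e-01 -9.8800e-01  9.1479e+02]
 [ 0.0000e+00  0.0000e+00  0.0000e+00  1.0000e+00]]
```

```bash
python3 - <<'E'
import cv2
a=cv2.imread("pics/top0.png")[110:320,150:400];b=cv2.imread("pics/scene0.png")[130:300,160:400]
cv2.imwrite("pics/t1.png",cv2.resize(a,(714,600),interpolation=3));cv2.imwrite("pics/s1.png",cv2.resize(b,(800,566),interpolation=3))
E
```

```text
(no output)
```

View pics/t1.png

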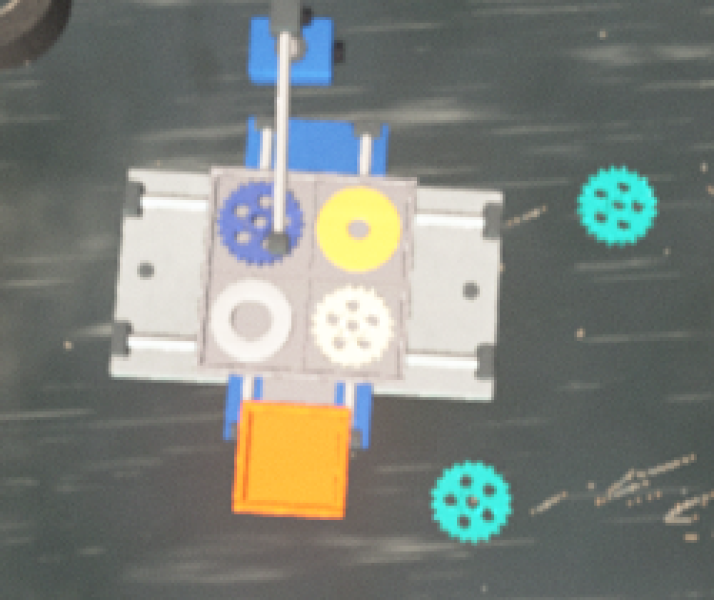

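View pics/s1.png

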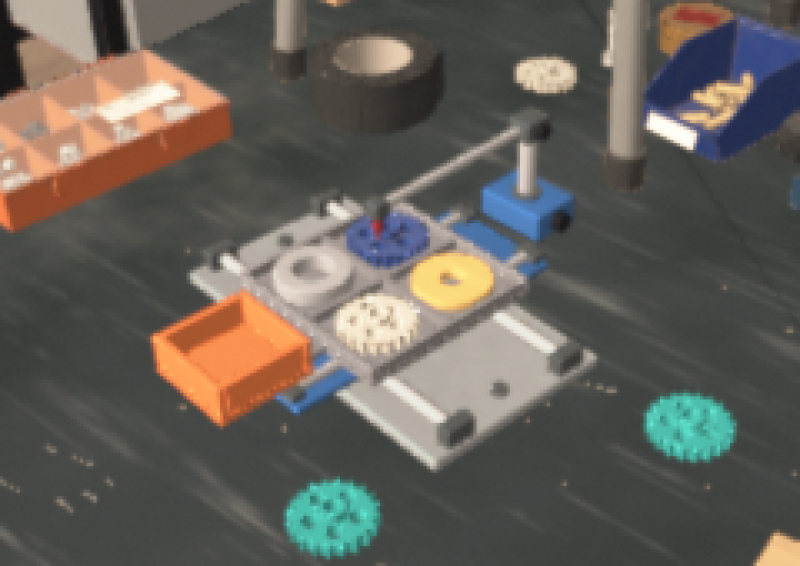

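The top view shows the blue gear far left in the tray, with the pointer block just near and right of its centre, at about (247,194). The brass washer is far right, the white gear near right at about (273,224), and the collar near left. The orange cup is in front at about (252,271). The two turquoise gears outside the tray are look-alikes.

```bash
cat >> h.py <<'E'
def blob(cam,thing,z,near=None):
    L=vision.cut_out(cam,thing)
    if near is not None: L=[l for l in L if np.linalg.norm(ray_z(cam,l["uv"],z)[:2]-near)<45]
    if not L: return None
    m=L[0]["region"].astype(np.uint8)
    cs=max(cv2.findContours(m,0,1)[0],key=cv2.contourArea)
    P=np.array([ray_z(cam,p,z)[:2] for p in cs[:,0]],np.float32)
    return L[0]["conf"],P
E
python3 - <<'E'
from h import *
vision.grab_frame("top");vision.grab_frame("scene")
for cam in ("top","scene"):
  for t,z,n in (("cup",57.5,(467,32)),("blue_gear",49.5,(628,54)),("white_gear",48.5,(560,0)),("steel_collar",47.5,(560,69)),("brass_washer",41.5,(627,-4))):
    b=blob(cam,t,z,np.array(n))
    if b: print(cam,t,round(b[0],2),cv2.minAreaRect(b[1]),np.round(cv2.minEnclosingCircle(b[1]),1) if 0 else cv2.minEnclosingCircle(b[1]))
# pointer block from top
print("block z90",ray_z("top",(247,194.4),90)[:2],ray_z("top",(247,194.4),60)[:2], "scene tip",ray_z("scene",(273.4,200.8),60)[:2])
pl=[(130,168),(503,192),(494,400),(109,377)]
P=np.array([ray_z("top",(x/2.857+150,y/2.857+110),8)[:2] for x,y in pl],np.float32);print(P,P.mean(0),cv2.minAreaRect(P))
tr=[(211,167),(415,181),(403,381),(199,368)]
P=np.array([ray_z("top",(x/2.857+150,y/2.857+110),42.5)[:2] for x,y in tr],np.float32);print(P,P.mean(0),cv2.minAreaRect(P))
ba=[(286,45),(279,225)]
P=np.array([ray_z("top",(x/2.857+150,y/2.857+110),84)[:2] for x,y in ba]);print("bar",P,np.arctan2(*(P[0]-P[1])[::-1]))
s=r.sense();w=np.array(vision.calibration("wrist")["extrinsics"]);print(np.round(w,3),s["eef_pos"])
E
```

```text
top blue_gear 0.8 ((623.4342041015625, 66.80439758300781), (58.665714263916016, 38.7803955078125), 6.830624103546143) ((624.4718627929688, 58.14129638671875), 29.659034729003906)
top white_gear 0.78 ((556.5167846679688, -6.801515579223633), (50.45021438598633, 50.04061508178711), 1.4065889120101929) ((555.9334106445312, -7.188347816467285), 26.16470718383789)
top brass_washer 0.83 ((624.842041015625, -8.97115707397461), (56.04831314086914, 54.9732666015625), 1.4088857173919678) ((623.7908325195312, -8.704575538635254), 29.297351837158203)
scene cup 0.62 ((531.4315795898438, 4.09619140625), (147.9150848388672, 232.64031982421875), 86.59735870361328) ((531.216796875, -11.837316513061523), 123.35342407226562)
scene blue_gear 0.72 ((618.5282592773438, 45.6007080078125), (68.83729553222656, 57.04241180419922), 48.29026412963867) ((618.517333984375, 45.705379486083984), 35.383026123046875)
scene white_gear 0.82 ((550.557861328125, -16.734336853027344), (58.838558197021484, 52.48301315307617), 45.87055969238281) ((550.04052734375, -16.439842224121094), 30.298791885375977)
scene steel_collar
[... 552 characters left out ...]
591.70154   24.433805] ((592.1248779296875, 24.815078735351562), (269.8275451660156, 150.84213256835938), 87.98291778564453)
[[665.3962    92.982285]
 [658.9413   -48.04448 ]
 [520.51184  -42.44033 ]
 [525.9227    95.25207 ]] [592.693     24.437386] ((592.8724975585938, 25.274269104003906), (141.17242431640625, 139.45111083984375), 87.68171691894531)
bar [[739.53968307  41.33493465]
 [616.77797428  41.85892533]] -0.0042683301151396555
[[ 4.00000e-01  8.77000e-01  2.66000e-01  1.82673e+02]
 [ 9.17000e-01 -3.83000e-01 -1.16000e-01  6.02631e+02]
 [ 0.00000e+00  2.90000e-01 -9.57000e-01  3.74952e+02]
 [ 0.00000e+00  0.00000e+00  0.00000e+00  1.00000e+00]] [250.74708184 572.51405981 231.27293607]
```

>>> play_rows([
  {"delta_pos": [-5.2,-5.1,0],"yaw": 0.05,"jaw": 15},
  {"delta_pos": [-10.4,-10.3,0],"yaw": 0.1,"jaw": 15},
  {"delta_pos": [-15.6,-15.4,0],"yaw": 0.15,"jaw": 15},
  {"delta_pos": [-20.8,-20.6,0],"yaw": 0.2,"jaw": 15},
  {"delta_pos": [-26,-25.7,0],"yaw": 0.25,"jaw": 15},
  {"delta_pos": [-31.2,-30.8,0],"yaw": 0.3,"jaw": 15},
  {"delta_pos": [-36.4,-36,0],"yaw": 0.36,"jaw": 15},
  {"delta_pos": [-41.5,-41.1,0],"yaw": 0.41,"jaw": 15},
])

```text
clock: 2.1
eef_pos: [398.8, 199.0, 231.6]
tcp_rot: [3.141, 0.0, 2.317]
contact_force: [1.1, 0.6, 0.8]
opening: 0.148
grasp_force: 0.0
```

>>> play_rows([
  {"delta_pos": [0,0,0],"yaw": 0,"jaw": 15},
  {"delta_pos": [0,0,0],"yaw": 0,"jaw": 15},
  {"delta_pos": [0,0,0],"yaw": 0,"jaw": 15},
  {"delta_pos": [0,0,0],"yaw": 0,"jaw": 15},
  {"delta_pos": [0,0,0],"yaw": 0,"jaw": 15},
  {"delta_pos": [0,0,0],"yaw": 0,"jaw": 15},
  {"delta_pos": [0,0,0],"yaw": 0,"jaw": 15},
  {"delta_pos": [0,0,0],"yaw": 0,"jaw": 15},
])

```text
clock: 2.9
eef_pos: [398.3, 201.0, 231.3]
tcp_rot: [-3.142, -0.0, 2.319]
contact_force: [-0.5, -0.3, 0.7]
opening: 0.148
grasp_force: 0.0
```

```bash
python3 - <<'E'
from h import *
s=r.sense();print(s["clock"],s["eef_pos"],s["tcp_rot"],s["opening"])
look("wrist",["pointer_tip","cup","blue_gear","white_gear","steel_collar","brass_washer"],"w0.png")
E
```

```text
2.9 [398.2951953  201.02819084 231.25732231] [-3.14153110e+00 -2.70335547e-05  2.31940778e+00] 0.14824865987410946
wrist cup 0.46 [298.3 341.6] [546.6  77.6]
wrist white_gear 0.47 [257.8 371.3] [554.9  -8.8]
wrist white_gear 0.47 [164.9 346.8] [437.3 -62.9]
wrist steel_collar 0.64 [295.7 341.2] [558.7  62.2]
```

View pics/w0.png

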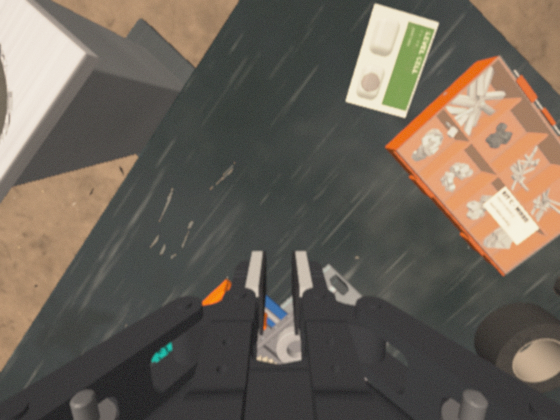

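The wrist view is looking off to the left; only bits of the cup and collar show behind the fingers, at about (270,330). I'll bring the camera over the tray for one accurate look.

>>> play_rows([
  {"delta_pos": [-4.4,0.6,0],"yaw": 0,"jaw": 15},
  {"delta_pos": [-8.8,1.2,0],"yaw": 0,"jaw": 15},
  {"delta_pos": [-13.2,1.9,0],"yaw": 0,"jaw": 15},
  {"delta_pos": [-17.6,2.5,0],"yaw": 0,"jaw": 15},
  {"delta_pos": [-22,3.1,0],"yaw": 0,"jaw": 15},
  {"delta_pos": [-26.4,3.7,0],"yaw": 0,"jaw": 15},
  {"delta_pos": [-30.8,4.4,0],"yaw": 0,"jaw": 15},
  {"delta_pos": [-30.8,4.4,0],"yaw": 0,"jaw": 15},
])

```text
clock: 4.05
eef_pos: [643.8, 1.4, 230.8]
tcp_rot: [3.141, 0.002, 2.316]
contact_force: [0.8, -0.6, 0.4]
opening: 0.149
grasp_force: 0.0
```

>>> play_rows([
  {"delta_pos": [0,0,0],"yaw": 0,"jaw": 15},
  {"delta_pos": [0,0,0],"yaw": 0,"jaw": 15},
  {"delta_pos": [0,0,0],"yaw": 0,"jaw": 15},
  {"delta_pos": [0,0,0],"yaw": 0,"jaw": 15},
  {"delta_pos": [0,0,0],"yaw": 0,"jaw": 15},
  {"delta_pos": [0,0,0],"yaw": 0,"jaw": 15},
  {"delta_pos": [0,0,0],"yaw": 0,"jaw": 15},
  {"delta_pos": [0,0,0],"yaw": 0,"jaw": 15},
])

```text
clock: 4.85
eef_pos: [640.1, 5.0, 231.3]
tcp_rot: [3.142, 0.0, 2.319]
contact_force: [0.3, -0.1, -0.3]
opening: 0.148
grasp_force: 0.0
```

```bash
python3 - <<'E'
from h import *
s=r.sense();print(s["clock"],s["eef_pos"],s["tcp_rot"],s["opening"])
look("wrist",["pointer_tip","cup","blue_gear","white_gear","steel_collar","brass_washer"],"w1.png")
for t,z,n in (("blue_gear",49.5,(628,54)),("white_gear",48.5,(560,0)),("steel_collar",47.5,(560,69)),("brass_washer",41.5,(627,-4))):
    b=blob("wrist",t,z,np.array(n))
    if b: print(t,round(b[0],2),cv2.minAreaRect(b[1]),cv2.minEnclosingCircle(b[1]))
np.savez("w1.npz",**vision.calibration("wrist"))
E
```

```text
4.85 [640.12147445   4.99237951 231.32880746] [3.14155691e+00 4.43338403e-05 2.31890952e+00] 0.14814177640048787
wrist pointer_tip 0.56 [278.7 136.7] [603.   45.5]
wrist cup 0.6 [160.   43.9] [466.2  31.8]
wrist blue_gear 0.72 [303.6 141.9] [627.6  58.6]
wrist white_gear 0.93 [ 98.1 127.1] [456.3 -79.6]
wrist white_gear 0.89 [186.3 289.4] [ 646.4 -170.8]
wrist steel_collar 0.59 [259.1  92.9] [559.2  62.8]
wrist steel_collar 0.41 [277.9 130.9] [599.4  48.1]
wrist brass_washer 0.85 [259.6 184.5] [624.1  -8.8]
wrist brass_washer 0.3 [260.9 144.3] [595.5  25.2]
steel_collar 0.94 ((560.0470581054688, 62.9144172668457), (53.713592529296875, 54.06050109863281), 25.05620765686035) ((559.934814453125, 62.77263259887695), 27.588001251220703)
brass_washer 0.96 ((624.5238037109375, -6.944194793701172), (56.408267974853516, 56.91339111328125), 15.06925106048584) ((624.8159790039062, -7.061607360839844), 28.923118591308594)
```

View pics/w1.png

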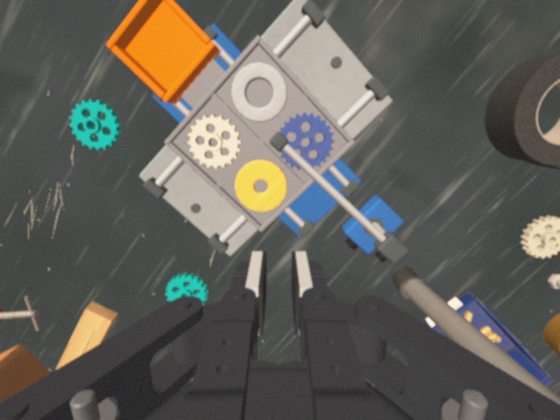

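The tray is in full view: blue gear at about (306,140), white gear at about (214,141), cup mouth at about (162,47), and the pointer block at about (279,140).

```bash
python3 - <<'E'
from h import *
import cv2
im=cv2.imread("pics/w1.png")[:,:,::-1].astype(int)
w=(im.min(2)>165)&(im[:,:,0]-im[:,:,2]>12);w[:, :180]=0;w[:,250:]=0;w[:105]=0;w[175:]=0
b=(im[:,:,2]-im[:,:,0]>45);b[:100]=0;b[172:]=0;b[:,:265]=0;b[:,340:]=0;b&=(im[:,:,2]-im[:,:,1]>45)
o=(im[:,:,0]-im[:,:,2]>90);o[:, :95]=0;o[:,225:]=0;o[105:]=0
for n,m,z in(("w",w,48.5),("b",b,49.5),("o",o,57.5)):
    m=cv2.morphologyEx(m.astype(np.uint8),cv2.MORPH_OPEN,np.ones((2,2)))
    c=max(cv2.findContours(m,0,1)[0],key=cv2.contourArea)
    P=np.array([ray_z("wrist",p,z)[:2] for p in c[:,0]],np.float32)
    print(n,len(c),cv2.minAreaRect(P),cv2.minEnclosingCircle(P))
for uv in((279,140),(279,142)):
  for z in(60,84,90):print(uv,z,ray_z("wrist",uv,z)[:2])
P=[ray_z("wrist",uv,84)[:2] for uv in((387,240),(285,147))];print("bar",P)
for z,p in((60,(605,41.5,60)),(90,(605,41.5,90))):print(proj("wrist",p),proj("top",p),proj("scene",p))
E
python3 - <<'E'
import cv2
a=cv2.imread("pics/w1.png")[90:190,230:350];b=cv2.imread("pics/scene0.png")[170:230,240:300]
import numpy as np
cv2.imwrite("pics/c1.png",np.hstack([cv2.resize(a,(480,400),interpolation=0),cv2.resize(b,(400,400),interpolation=0)])[:, :800])
E
```

```text
w 191 ((559.0157470703125, -4.657157897949219), (54.53620910644531, 54.36189270019531), 35.72170639038086) ((558.9021606445312, -4.684830188751221), 27.80070686340332)
b 286 ((627.8944091796875, 67.42707824707031), (40.168251037597656, 54.850582122802734), 89.09431457519531) ((628.0023803710938, 61.39690399169922), 27.75322914123535)
o 260 ((470.41619873046875, 31.537195205688477), (73.01948547363281, 79.04692077636719), 87.8818359375) ((470.91278076171875, 31.040985107421875), 52.11116409301758)
(279, 140) 60 [605.42073554  43.30676779]
(279, 140) 84 [604.21033146  44.54601156]
(279, 140) 90 [603.90773045  44.85582251]
(279, 142) 60 [606.75010059  41.87918757]
(279, 142) 84 [605.43839322  43.22721905]
(279, 142) 90 [605.11046638  43.56422691]
bar [array([751.77767598,  46.57057184]), array([612.59467081,  43.69195193])]
[277.45546145 141.06333644] [248.38704703 197.43022475] [272.92558714 200.69979884]
[277.35396595 143.62197797] [247.43878486 194.3077998 ] [272.4430109  189.88412211]
```

View pics/c1.png

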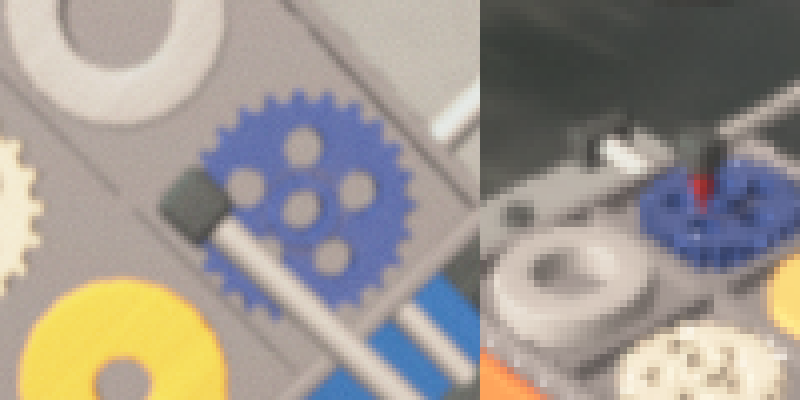

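>>> play_rows([
  {"delta_pos": [3.4,-2.7,0],"yaw": 0,"jaw": 15},
  {"delta_pos": [6.8,-5.5,0],"yaw": 0,"jaw": 15},
  {"delta_pos": [10.2,-8.2,0],"yaw": 0,"jaw": 15},
  {"delta_pos": [13.7,-11,0],"yaw": 0,"jaw": 15},
  {"delta_pos": [13.7,-11,2],"yaw": 0,"jaw": 15},
  {"delta_pos": [13.7,-11,6],"yaw": 0,"jaw": 15},
  {"delta_pos": [13.7,-11,10],"yaw": 0,"jaw": 15},
  {"delta_pos": [13.7,-11,13],"yaw": 0,"jaw": 15},
])

```text
clock: 6.2
eef_pos: [465.7, 30.5, 99.8]
tcp_rot: [-3.141, -0.0, 2.319]
contact_force: [0.3, 0.5, 0.3]
opening: 0.151
grasp_force: 0.0
```

```bash
python3 - <<'E'
from h import *
s=r.sense();print(s["clock"],s["eef_pos"],s["tcp_rot"])
c=np.load("w1.npz");K=c["mtx"];T=c["extrinsics"]
def rz(uv,z):
    d=T[:3,:3]@np.linalg.inv(K)@np.array([*uv,1.]);o=T[:3,3];return (o+d*(z-o[2])/d[2])[:2]
print("hub",rz((305.5,142),49.5),"block",rz((278.7,141.2),88))
vision.grab_frame("top")
im,d=vision.grab_frame("top");cv2.imwrite("pics/top1.png",cv2.resize(im[140:310,180:380],(700,595),interpolation=2)[:,:,::-1])
print(ray_z("scene",(273.6,202),60))
E
```

```text
6.2 [465.74489832  30.53367773  99.80978703] [-3.14147062e+00 -8.17336702e-05  2.31891584e+00]
hub [627.32094298  59.89361339] block [604.53532203  43.78717202]
[602.57365291  36.58723548  60.        ]
```

View pics/top1.png

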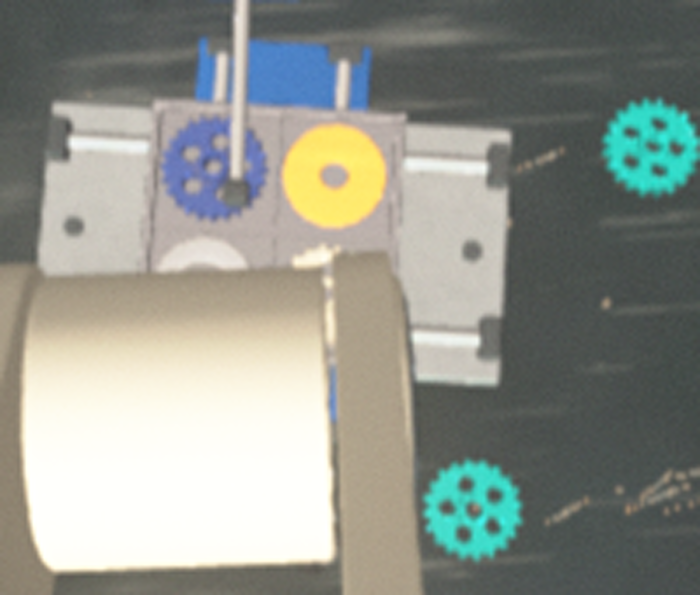

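The top view shows the arm over the cup with the tray undisturbed: blue hub at about (240,188), pointer block at about (247,194). Next I lower the fingers into the cup and open them along the diagonal so they bear in its corners.

>>> play_rows([
  {"delta_pos": [0,0,1.5],"yaw": 0,"jaw": 15},
  {"delta_pos": [0,0,3],"yaw": 0,"jaw": 15},
  {"delta_pos": [0,0,4.5],"yaw": 0,"jaw": 15},
  {"delta_pos": [0,0,5.8],"yaw": 0,"jaw": 15},
  {"delta_pos": [0,0,5.8],"yaw": 0,"jaw": 25},
  {"delta_pos": [0,0,5.8],"yaw": 0,"jaw": 30},
  {"delta_pos": [0,0,5.8],"yaw": 0,"jaw": 35},
  {"delta_pos": [0,0,5.8],"yaw": 0,"jaw": 38},
], grip_force=20)

```text
clock: 7.1
eef_pos: [467.1, 30.6, 44.3]
tcp_rot: [3.14, 0.001, 2.319]
contact_force: [-0.5, -0.4, 0.7]
opening: 0.382
grasp_force: 0.0
```

>>> play_rows([
  {"delta_pos": [0,0,0],"yaw": 0,"jaw": 40},
  {"delta_pos": [0,0,0],"yaw": 0,"jaw": 42},
  {"delta_pos": [0,0,0],"yaw": 0,"jaw": 44},
  {"delta_pos": [0,0,0],"yaw": 0,"jaw": 46},
  {"delta_pos": [0,0,0],"yaw": 0,"jaw": 48},
  {"delta_pos": [0,0,0],"yaw": 0,"jaw": 48},
  {"delta_pos": [0,0,0],"yaw": 0,"jaw": 48},
  {"delta_pos": [0,0,0],"yaw": 0,"jaw": 48},
])

```text
clock: 7.9
eef_pos: [466.3, 30.5, 43.3]
tcp_rot: [-3.142, -0.0, 2.319]
contact_force: [0.2, -0.9, -0.2]
opening: 0.479
grasp_force: 0.0
```

>>> play_rows([
  {"delta_pos": [0,0,0],"yaw": 0,"jaw": 53},
  {"delta_pos": [0,0,0],"yaw": 0,"jaw": 58},
  {"delta_pos": [0,0,0],"yaw": 0,"jaw": 63},
  {"delta_pos": [0,0,0],"yaw": 0,"jaw": 68},
  {"delta_pos": [0,0,0],"yaw": 0,"jaw": 70},
  {"delta_pos": [0,0,0],"yaw": 0,"jaw": 70},
  {"delta_pos": [0,0,0],"yaw": 0,"jaw": 70},
  {"delta_pos": [0,0,0],"yaw": 0,"jaw": 70},
])

```text
clock: 8.7
eef_pos: [466.2, 30.5, 43.2]
tcp_rot: [-3.141, -0.0, 2.319]
contact_force: [2.3, 3.1, -8.4]
opening: 0.569
grasp_force: 16.8
```

The fingers are locked in the cup. Next is the shift to the blue gear.

>>> play_rows([
  {"delta_pos": [0.06,-0.5,0],"yaw": 0,"jaw": 70},
  {"delta_pos": [0.12,-1.0,0],"yaw": 0,"jaw": 70},
  {"delta_pos": [0.18,-1.5,0],"yaw": 0,"jaw": 70},
  {"delta_pos": [0.24,-2.0,0],"yaw": 0,"jaw": 70},
  {"delta_pos": [0.3,-2.4,0],"yaw": 0,"jaw": 70},
  {"delta_pos": [0.32,-2.7,0],"yaw": 0,"jaw": 70},
  {"delta_pos": [0.32,-2.7,0],"yaw": 0,"jaw": 70},
  {"delta_pos": [0.32,-2.7,0],"yaw": 0,"jaw": 70},
])

```text
clock: 9.5
eef_pos: [443.5, 14.2, 43.2]
tcp_rot: [-3.14, -0.001, 2.319]
contact_force: [-1.5, -2.1, -7.7]
opening: 0.567
grasp_force: 17.0
```

```bash
python3 - <<'E'
from h import *
s=r.sense();print(s["clock"],s["eef_pos"],s["tcp_rot"],s["contact_force"])
im,d=look("top",["blue_gear","brass_washer"]);im2,d=look("scene",["blue_gear","pointer_tip","brass_washer"])
cv2.imwrite("pics/c2.png",np.hstack([cv2.resize(im[160:230,220:290],(400,400),interpolation=2),cv2.resize(im2[170:230,240:300],(400,400),interpolation=2)])[:,:,::-1])
E
```

```text
9.5 [443.51194315  14.16495781  43.17340683] [-3.14010708e+00 -7.79306386e-04  2.31886190e+00] [-1.52054094 -2.06251136 -7.6583897 ]
top blue_gear 0.66 [251.  199.9] [605.3  37.9]
top brass_washer 0.87 [281.7 203.5] [599.6 -22.8]
scene blue_gear 0.78 [274.3 210.7] [604.4  37.6]
scene pointer_tip 0.88 [272.3 202. ] [600.5  38.7]
scene brass_washer 0.56 [294.4 225.4] [598.6 -34.7]
```

View pics/c2.png

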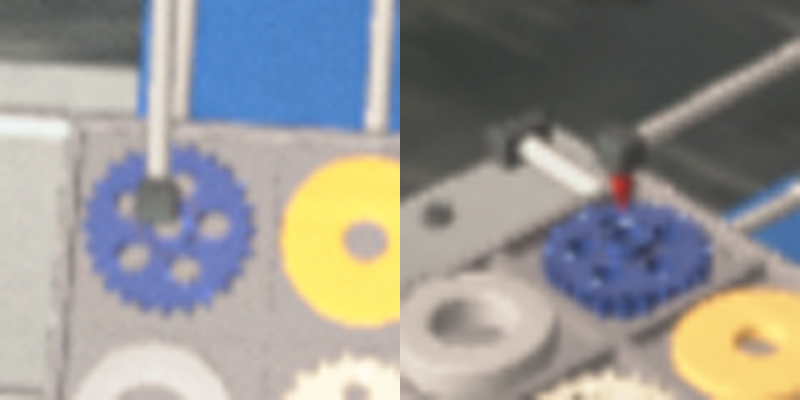

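The pointer block is at about (247.5,195) in the top view and the gear centre at about (249.6,200). In the scene view the tip is at (273.3,201.5) and the gear's top centre at (274.5,206.5). I'll compute the residual.

```bash
python3 - <<'E'
from h import *
for cam,g,t,z in(("top",(249.6,200.25),(247.5,195.2),90),("top",(249.6,200.25),(247.5,195.2),86),("scene",(274.5,206.45),(273.3,201.5),60)):
    G=ray_z(cam,g,49.5)[:2];P=ray_z(cam,t,z)[:2];D=P-G;print(cam,z,G,P,D)
E
```

```text
top 90 [601.54339911  39.64835591] [603.32247755  41.32992224] [1.77907844 1.68156634]
top 86 [601.54339911  39.64835591] [604.12036455  41.59859758] [2.57696545 1.95024167]
scene 60 [601.74448058  33.17836669] [603.43839037  38.53813145] [1.69390979 5.35976476]
```

>>> play_rows([
  {"delta_pos": [0.03,0.13,0],"yaw": 0,"jaw": 70},
  {"delta_pos": [0.06,0.26,0],"yaw": 0,"jaw": 70},
  {"delta_pos": [0.06,0.26,0],"yaw": 0,"jaw": 70},
  {"delta_pos": [0.06,0.26,0],"yaw": 0,"jaw": 70},
  {"delta_pos": [0.06,0.26,0],"yaw": 0,"jaw": 70},
  {"delta_pos": [0.06,0.26,0],"yaw": 0,"jaw": 70},
  {"delta_pos": [0.06,0.26,0],"yaw": 0,"jaw": 70},
  {"delta_pos": [0.06,0.26,0],"yaw": 0,"jaw": 70},
])

```text
clock: 10.65
eef_pos: [445.9, 16.8, 43.3]
tcp_rot: [3.141, -0.0, 2.319]
contact_force: [-1.3, 2.1, -11.8]
opening: 0.567
grasp_force: 17.1
```

>>> play_rows([
  {"delta_pos": [0,0,0],"yaw": 0,"jaw": 70},
  {"delta_pos": [0,0,0],"yaw": 0,"jaw": 70},
  {"delta_pos": [0,0,0],"yaw": 0,"jaw": 70},
  {"delta_pos": [0,0,0],"yaw": 0,"jaw": 70},
  {"delta_pos": [0,0,0],"yaw": 0,"jaw": 70},
  {"delta_pos": [0,0,0],"yaw": 0,"jaw": 70},
  {"delta_pos": [0,0,0],"yaw": 0,"jaw": 70},
  {"delta_pos": [0,0,0],"yaw": 0,"jaw": 70},
])

```text
clock: 11.45
eef_pos: [445.9, 16.7, 43.3]
tcp_rot: [3.142, 0.0, 2.319]
contact_force: [-0.6, 1.5, -12.7]
opening: 0.569
grasp_force: 17.0
```

```bash
python3 - <<'E'
from h import *
s=r.sense();print(s["clock"],s["eef_pos"],s["tcp_rot"],s["contact_force"])
im,d=look("top",["blue_gear","pointer_tip"]);im2,d=look("scene",["blue_gear","pointer_tip"])
cv2.imwrite("pics/c3.png",np.hstack([cv2.resize(im[170:220,225:275],(400,400),interpolation=2),cv2.resize(im2[180:230,248:298],(400,400),interpolation=2)])[:,:,::-1])
E
```

```text
11.45 [445.90428855  16.69973283  43.28189817] [3.14152308e+00 5.21267527e-05 2.31879122e+00] [ -0.61382807   1.51553657 -12.68785759]
top blue_gear 0.62 [248.3 198.1] [608.8  43.3]
top pointer_tip 0.6 [250.9 200.4] [599.3  36.5]
scene blue_gear 0.67 [273.9 208.4] [610.   44.9]
scene pointer_tip 0.57 [277.4 202.1] [608.4  30.1]
```

View pics/c3.png

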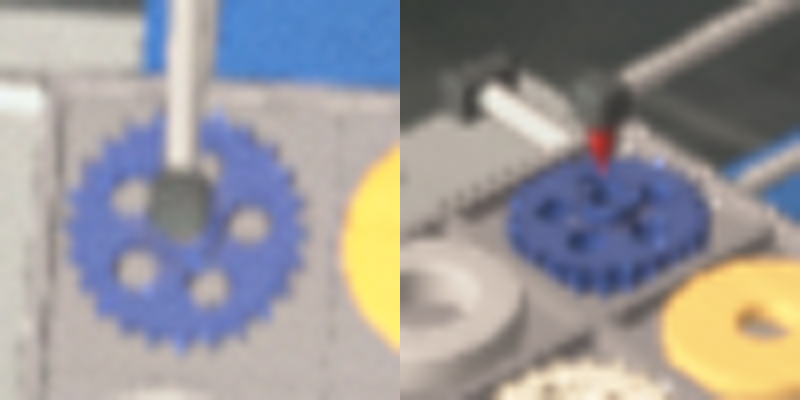

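The tip is over the blue gear's centre in both views to within about 1–2 mm, and the tray has rested there for over a second. Next is the step to the white gear.

>>> play_rows([
  {"delta_pos": [0,0.2,0],"yaw": 0,"jaw": 70},
  {"delta_pos": [0,0.6,0],"yaw": 0,"jaw": 70},
  {"delta_pos": [0,1.2,0],"yaw": 0,"jaw": 70},
  {"delta_pos": [0.02,1.9,0],"yaw": 0,"jaw": 70},
  {"delta_pos": [0.02,2.6,0],"yaw": 0,"jaw": 70},
  {"delta_pos": [0.03,3.3,0],"yaw": 0,"jaw": 70},
  {"delta_pos": [0.03,4.0,0],"yaw": 0,"jaw": 70},
  {"delta_pos": [0.03,4.7,0],"yaw": 0,"jaw": 70},
])

```text
clock: 12.55
eef_pos: [480.5, 49.4, 43.2]
tcp_rot: [-3.141, -0.0, 2.319]
contact_force: [-2.4, -2.0, -11.1]
opening: 0.567
grasp_force: 17.3
```

>>> play_rows([
  {"delta_pos": [0,0.7,0],"yaw": 0,"jaw": 70},
  {"delta_pos": [0,1.4,0],"yaw": 0,"jaw": 70},
  {"delta_pos": [0,2.1,0],"yaw": 0,"jaw": 70},
  {"delta_pos": [0.02,2.8,0],"yaw": 0,"jaw": 70},
  {"delta_pos": [0.02,3.5,0],"yaw": 0,"jaw": 70},
  {"delta_pos": [0.03,4.1,0],"yaw": 0,"jaw": 70},
  {"delta_pos": [0.03,4.6,0],"yaw": 0,"jaw": 70},
  {"delta_pos": [0.04,4.8,0],"yaw": 0,"jaw": 70},
])

```text
clock: 13.35
eef_pos: [515.5, 82.2, 43.3]
tcp_rot: [3.141, 0.0, 2.319]
contact_force: [-2.7, -2.4, -10.5]
opening: 0.564
grasp_force: 17.2
```

>>> play_rows([
  {"delta_pos": [0,0,0],"yaw": 0,"jaw": 70},
  {"delta_pos": [0,0,0],"yaw": 0,"jaw": 70},
  {"delta_pos": [0,0,0],"yaw": 0,"jaw": 70},
  {"delta_pos": [0,0,0],"yaw": 0,"jaw": 70},
  {"delta_pos": [0,0,0],"yaw": 0,"jaw": 70},
  {"delta_pos": [0,0,0],"yaw": 0,"jaw": 70},
  {"delta_pos": [0,0,0],"yaw": 0,"jaw": 70},
  {"delta_pos": [0,0,0],"yaw": 0,"jaw": 70},
])

```text
clock: 14.15
eef_pos: [515.2, 81.8, 43.4]
tcp_rot: [3.141, 0.0, 2.319]
contact_force: [3.5, 1.8, -14.9]
opening: 0.569
grasp_force: 17.1
```

```bash
python3 - <<'E'
from h import *
s=r.sense();print(s["clock"],s["eef_pos"],s["tcp_rot"],s["contact_force"])
im,d=look("top",["white_gear"]);im2,d=look("scene",["white_gear","pointer_tip"])
cv2.imwrite("pics/c4.png",np.hstack([cv2.resize(im[170:220,225:275],(400,400),interpolation=2),cv2.resize(im2[180:230,248:298],(400,400),interpolation=2)])[:,:,::-1])
E
```

```text
14.15 [515.19679332  81.83610232  43.35544089] [3.14131984e+00 2.04413052e-04 2.31872057e+00] [  3.54534221   1.83417536 -14.85520142]
top white_gear 0.89 [365.8 179.7] [ 651.7 -188.7]
top white_gear 0.81 [310.2 284.9] [442.4 -81. ]
scene white_gear 0.62 [364.  259.7] [ 618.8 -211.2]
scene white_gear 0.58 [275.  208.2] [612.3  43.6]
scene pointer_tip 0.63 [277.1 201.7] [609.   31.7]
```

View pics/c4.png

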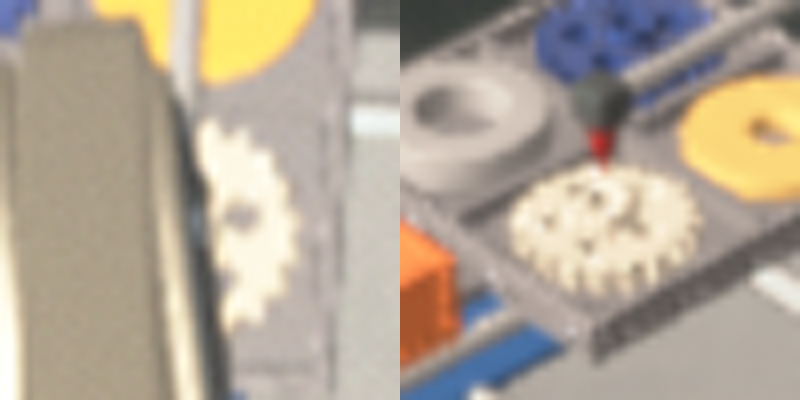

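The white gear matches the earlier blue-gear placement in both views: gear top centre at about (274,207) in the scene view, tip at (273,201). I'll release, lift, back off and check.

>>> play_rows([
  {"delta_pos": [0,0,0],"yaw": 0,"jaw": 50},
  {"delta_pos": [0,0,0],"yaw": 0,"jaw": 40},
  {"delta_pos": [0,0,0],"yaw": 0,"jaw": 30},
  {"delta_pos": [0,0,0],"yaw": 0,"jaw": 25},
  {"delta_pos": [0,0,0],"yaw": 0,"jaw": 25},
  {"delta_pos": [0,0,0],"yaw": 0,"jaw": 25},
  {"delta_pos": [0,0,-2],"yaw": 0,"jaw": 25},
  {"delta_pos": [0,0,-5],"yaw": 0,"jaw": 25},
])

```text
clock: 15.2
eef_pos: [513.6, 81.6, 92.5]
tcp_rot: [-3.139, -0.002, 2.319]
contact_force: [0.5, 0.7, 0.1]
opening: 0.249
grasp_force: 0.0
```

>>> play_rows([
  {"delta_pos": [0,0,-4],"yaw": 0,"jaw": 25},
  {"delta_pos": [0,0,-8],"yaw": 0,"jaw": 25},
  {"delta_pos": [2,-2.2,-10],"yaw": 0,"jaw": 25},
  {"delta_pos": [5,-5.4,-10],"yaw": 0,"jaw": 25},
  {"delta_pos": [8,-8.6,-10],"yaw": 0,"jaw": 25},
  {"delta_pos": [10.5,-11.3,-10],"yaw": 0,"jaw": 25},
  {"delta_pos": [10.5,-11.3,-10],"yaw": 0,"jaw": 25},
  {"delta_pos": [10.5,-11.3,-10],"yaw": 0,"jaw": 25},
])

```text
clock: 16.0
eef_pos: [360.9, 82.1, 193.8]
tcp_rot: [3.14, 0.001, 2.319]
contact_force: [0.8, 0.1, 0.1]
opening: 0.249
grasp_force: 0.0
```

```bash
python3 - <<'E'
from h import *
s=r.sense();print(s["clock"],s["eef_pos"],s["tcp_rot"],s["contact_force"])
im,d=look("top",["white_gear","cup"]);im2,d=look("scene",["white_gear","pointer_tip"])
cv2.imwrite("pics/c5.png",np.hstack([cv2.resize(im[170:220,225:275],(400,400),interpolation=2),cv2.resize(im2[180:230,248:298],(400,400),interpolation=2)])[:,:,::-1])
vision.grab_frame("top")
b=blob("top","white_gear",48.5,np.array((604,42.)))
if b: print(b[0],cv2.minAreaRect(b[1]),cv2.minEnclosingCircle(b[1]))
E
```

```text
16.0 [360.89160642  82.06551158 193.76068164] [3.14018160e+00 8.98808346e-04 2.31929363e+00] [0.78351947 0.14172452 0.08231021]
top white_gear 0.96 [364.6 180.4] [ 650.2 -186.3]
top white_gear 0.91 [248.1 198.8] [607.4  43.7]
top cup 0.58 [224.4 244.6] [513.7  83.9]
scene white_gear 0.63 [274.5 208.4] [611.   43.9]
scene white_gear 0.58 [261.  287.6] [ 423.7 -120.5]
scene pointer_tip 0.83 [276.9 203.5] [603.9  26.9]
scene pointer_tip 0.67 [274.9 224.8] [547.6 -26.8]
0.73 ((601.2662963867188, 42.8358039855957), (49.286521911621094, 50.4998893737793), 1.410495638847351) ((602.4663696289062, 43.28071212768555), 26.354398727416992)
```

View pics/c5.png

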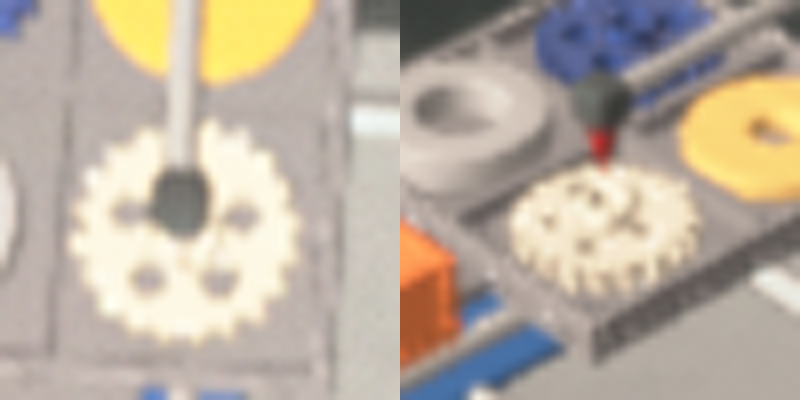

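```bash
python3 -c "
from h import *
print(r.sign_off())"
```

```text
the job is handed in; nothing more can be done
None
```

I stopped the tray with the pointer over the blue gear for over a second, then left it at rest over the white gear; the camera views put both within about 2 mm of centre, the arm is clear, and the job was handed in at about 16 s.

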